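Roll the thick bar onto the marking line

TASK

On the marking-out board lie two turned metal bars, a thick one and a thin one, one on either side of the line drawn across the board. Press a fingertip on top of the thick bar and push sideways so that it rolls along the board until it lies at rest on the line, centred over it and parallel to it, with the line still showing past both of its ends, ready to be marked out. Push it only on its top: do not grip it, lift it or shove it from the side, and leave the thin bar and the tools round the board where they are.

Things in the scene. Friction and masses are not known exactly. Their poses are not given: they have to be found in the camera images.
- board: marking-out board, fixed: plywood with a black rubber face, 150 mm (its x, roughly ahead of the robot) by 270 mm (its y), rubber 8 mm above the bench; origin at the centre of its underside. A pale line crosses it along its x at y = 0. A wooden stop strip 12 mm wide, its top 18 mm above the bench, runs along each end (y = +-129 mm). The bars roll along its y.
- line_mid (a point): middle of the pale line (3 mm wide, 144 mm long), on the rubber 8 mm above the bench; x runs along the line. A bar rolled without slip moves half as far as the fingertip on its top, so the tip runs ahead of it and several strokes are needed; on the rubber the bar stays where it is left and does not coast.
- thick_bar: the bar to roll: aluminium round bar, 36 mm diameter, 100 mm long, 0.2 to 0.4 kg. Origin at its middle on its axis (26 mm above the bench, its top 44 mm); x along its axis, y and z turn as it rolls. Starts 65 to 90 mm from the line on either side, nearly parallel to it. Friction about 0.6. Fingers reaching down beside it to mid-height while touching count as gripping or shoving.
- thin_bar: the other bar, to be left alone: same material, 22 mm diameter, 100 mm long, 0.1 kg, origin at its middle on its axis (19 mm above the bench), x along its axis; lies on the other side of the line, 65 to 90 mm from it
- bench_block: steel block 48x62x38 mm standing beyond the board's +y end, leave alone; origin at the centre of its underside
- beeswax: round yellow wax cake 45 mm across, 17 mm high, by the board's -y end, leave alone; origin at the centre of its underside
- loupe: folding loupe 29x61x13 mm, opened, by the board's -y end, leave alone; origin at the centre of its underside
- dapping_block: brass doming cube 50 mm, to the left behind, leave alone; origin at the centre of its underside
Not all that is in view belongs to the job. What is shaped like the thick_bar but purple or red is not meant.

How it is judged:
By the outcome, as a careful person would: the job done as asked, in the order asked, and still so for the second after the job is handed in, with the robot touching nothing.
It also fails if it takes over 58 s, if anything falls off the work surface, if the arm or the gripper's body presses on something with over 40 N, if the wrist force passes 120 N, or if a joint passes its speed limit or range.

ROBOT

A 6-joint arm with a two-finger parallel gripper is mounted at the origin on a cart in front of the work surface, level with it; the furniture and walls round the work are solid. World frame = base frame: x ahead of the robot, y to its left, z up, the work surface at z = 0. Lengths are in m, angles in rad, forces in N, time in s.
With the tool pointing down it reaches from about 0.275 to 0.85 m from the base axis. Payload 19 kg.
Tool frame: the origin (TCP) lies at the very end of the fingers, on their centre line; the grasp point (between the pads) lies 19 mm behind it (grip_point_offset is the distance from the TCP to the grasp point, in m); z points along the fingers, y is the line along which they close (so a half turn about z gives the same grasp; the last joint's range is limited). The gripper opens to 85 mm and grips with 20 to 120 N. Pads are 22 mm wide; open, the fingers measure 114 mm over their backs; the gripper's body (76 mm by 85 mm) begins 54 mm behind the grasp point. The pads swing forward as they close: fully open they stand 13 mm farther back than shut.
Start: joints at [1.029, 0.15, 1.437, -0, 1.554, -0.134], TCP at [0.228, 0.528, 0.231] pointing down, gripper open.
Joint ranges: [-2.8, 2.8], [-0.68, 2.1], [0.12, 2.68], [-1.39, 4.53], [0.16, 2.79], [-2.81, 2.81]. Speed limits (rad/s): [1.89, 1.89, 2.22, 3.01, 3.01, 3.01].

INTERFACE

Orientations are given as a rotation vector (axis times angle).
In Python, from workcell import * gives the robot as it stands. The module is installed in compiled form; this text tells all that it offers.
- The arm moves only by the tool servo_tool, never from a script. Its argument "targets" is a list of rows, each a list of 6 numbers: the shift along the tool's x, y, z in cm, then the turn, a rotation vector about the tool's x, y, z in degrees. In form: [[dx, dy, dz, ax, ay, az], ...]. A call has 1 to 10 rows; each row is the pose to reach, as a shift and turn from the pose commanded when the call began, along the tool's axes at that moment; what a row does not reach only later rows make up. A row lasts 1/10 s, in which the tool goes at most 50 mm and 8.59 degrees, less where a joint would pass 70% of its speed; a pose out of reach is approached as far as the arm can. A call with a gripper value outside its range is refused whole. "jaw" is the finger opening in cm, from 0 to 8.54, set as the call begins (left out, the last holds). The fingers move at their own pace and stop on an object; "squeeze" is the grip in N (left out, the last holds). Time passes only in rows, so rows that repeat a pose let the fingers close. It gives the time, the measured TCP pose, the force, the opening and the grip force at its end, in the units of the state.
- sense(): the state, without advancing time (a new reading comes with each control period).
- camera(name): name is "scene" or "side" or "wrist"; returns a dict with "image" (384x512x3 uint8, red, green, blue), "K" (3x3 intrinsics, pixels), "R" (3x3) and "t" (3): a world point X has camera coordinates R X + t. Camera axes: x right, y down, z forward; pixel columns grow to the right and rows downward; lengths in m; the calibration is good to about 2 mm. The wrist camera is an equidistant fisheye: a pixel r from the principal point sees the ray r / f radians off the axis. A picture is of the moment at which its call begins. There is no depth.
- hand_in(): hands the job in; it is judged then, once.
Trained networks look in the newest picture that a camera, given by its name, has taken for a name from the list of things; names that differ only in an ending like _2 or _b are one class to them, and where a whole thing is asked for, a point or a joint stands for the part that bears it (a point fixed in the world has none). Each returns a list of dicts, best first, with "p" (0 to 1); they miss things now and then, are a little off and sometimes report something else, mostly with a low value. They report only what shows in the picture. A call takes as long as a camera call. They do not tell look-alikes from the thing itself.
- silhouettes(camera, name): "pixels" (384x512 bool, what is visible of it) and "extent" ([left, top, right, bottom] in pixels, round what is visible of it).
The state is a dict: "t": time; "joints": joint angles; "qd": joint speeds; "effort": joint torques, N m; "ee_pos": TCP position; "ee_rot": TCP orientation; "force": force on the tool from outside, world axes, zero at the start; "moment": the same for the moment, N m; "gripper_width": finger opening in m; "finger_force": force on a finger pad.
Only numpy, scipy, OpenCV 4.12 (cv2) and the standard library are available. Lean on these libraries where they do the work, as an engineer would, in place of code of your own. Each camera call takes 0.05 s, during which the arm holds its last target. There are 200 camera calls.

## Working session

There is one attempt and no reset: what is moved stays moved. The work goes in short steps, Python scripts to look and compute and a tool call to move; the robot and the scene stay as the last step left them, time stands still between calls to the robot, and variables do not carry over. Pictures are saved under pics/ and viewed, at most 10 in all, crops included, and the job is handed in when it is done.

Besides the shell and the picture viewer there is one more tool, called after "Emit:" as name(argument=value, ...) on one line, values as JSON. servo_tool: Moves the arm, as the interface text tells. Its arguments: {"type":"object","properties":{"targets":{"type":"array","items":{"type":"array","items":{"type":"number"}}},"jaw":{"type":"number"},"squeeze":{"type":"number"}},"required":["targets"]}

```bash
mkdir -p pics; python3 - <<'E'
from workcell import *
import cv2,numpy as np
s=sense();print(s['t'],s['ee_pos'],s['ee_rot'],s['gripper_width'])
ims=[]
for c in ['scene','side']:
    d=camera(c);cv2.imwrite(f'pics/{c}0.png',d['image'][:,:,::-1]);print(c,d['K'].tolist(),np.round(-d['R'].T@d['t'],3))
    for n in ['thick_bar','thin_bar','board']:
        for r in silhouettes(c,n)[:3]: print(n,r['p'],r['extent'],r['pixels'].sum())
E
```

```text
0.0 [0.22791724 0.52763709 0.23069728] [-6.36090017e-01 -3.07609625e+00  1.75690896e-03] 0.08530524747479103
scene [[431.4330797108666, 0.0, 257.49501133828767], [0.0, 431.4330797108666, 192.76372841927113], [0.0, 0.0, 1.0]] [-0.019 -0.352  0.96 ]
thick_bar 0.98 [209.1, 205.4, 247.7, 237.1] 523
thick_bar 0.96 [229.3, 166.4, 245.8, 201.3] 404
thick_bar 0.81 [168.0, 176.2, 209.9, 200.7] 447
thin_bar 0.76 [325.3, 254.8, 361.1, 282.5] 373
board 0.65 [261.6, 200.0, 379.3, 309.4] 4936
board 0.55 [191.9, 116.8, 213.2, 144.0] 432
side [[346.40863237580567, 0.0, 251.66299517469255], [0.0, 346.40863237580567, 194.8009479725708], [0.0, 0.0, 1.0]] [ 0.295 -0.71   0.551]
thick_bar 0.94 [189.0, 200.5, 227.3, 216.9] 452
thick_bar 0.65 [180.0, 178.3, 213.6, 192.8] 353
thick_bar 0.6 [237.9, 226.5, 275.1, 243.0] 536
thin_bar 0.76 [245.5, 270.4, 297.2, 286.2] 487
thin_bar 0.58 [250.7, 200.3, 274.2, 225.7] 446
thin_bar 0.26 [231.5, 225.1, 314.3, 307.9] 4111
board 0.58 [228.8, 220.3, 308.9, 310.3] 4292
```

View pics/scene0.png

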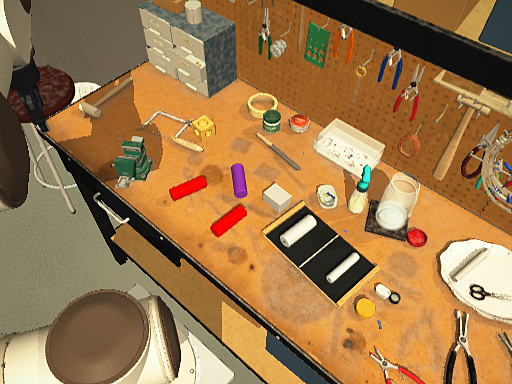

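View pics/side0.png

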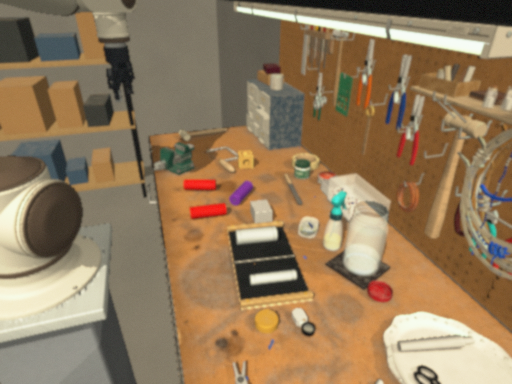

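Scene picture: the white thick bar lies at about (298,231), the thin one at (342,268), and the pale line passes through about (320,250). The red and purple bars are decoys. Next I'll get positions.

```bash
cat > h.py <<'E'
from workcell import *
import cv2,numpy as np
from scipy.spatial.transform import Rotation as Ro
def ray(d,uv):
    uv=np.atleast_2d(np.asarray(uv,float));K=d['K']
    x=(uv[:,0]-K[0,2])/K[0,0];y=(uv[:,1]-K[1,2])/K[1,1]
    if d.get('fish'):
        r=np.hypot(x,y)+1e-12;v=np.c_[x/r*np.sin(r),y/r*np.sin(r),np.cos(r)]
    else: v=np.c_[x,y,np.ones(len(x))]
    return v@d['R'],-d['R'].T@d['t']
def onz(d,uv,z):
    v,c=ray(d,uv);return c+v*((z-c[2])/v[:,2])[:,None]
def proj(d,X):
    P=np.atleast_2d(X)@d['R'].T+d['t']
    if d.get('fish'):
        r=np.hypot(P[:,0],P[:,1])+1e-12;th=np.arctan2(r,P[:,2]);x=P[:,0]/r*th;y=P[:,1]/r*th
    else: x=P[:,0]/P[:,2];y=P[:,1]/P[:,2]
    return np.c_[x*d['K'][0,0]+d['K'][0,2],y*d['K'][1,1]+d['K'][1,2]]
def cam(n):
    d=camera(n);d['fish']=n=='wrist';return d
E
python3 - <<'E'
from h import *
d=cam('scene')
for r in silhouettes('scene','thick_bar'): print(r['p'],r['extent'])
for n,uv,z in [('thick',(298,231),.03),('thin',(342,268),.02),('line',(320,250),.008),('lineends',(301,263),.008),('',(340,236),.008),
 ('board',(262,233),.018),('',(303,201),.018),('',(379,266),.018),('',(338,309),.018)]: print(n,onz(d,uv,z).round(3))
w=cam('wrist');print(w['K'].tolist(),-w['R'].T@w['t'],w['R'])
E
```

```text
0.97 [168.8, 176.1, 211.3, 202.3]
0.86 [211.1, 205.7, 247.2, 238.1]
0.56 [227.7, 164.7, 245.2, 201.8]
thick [[ 0.503 -0.051  0.03 ]]
thin [[ 0.496 -0.193  0.02 ]]
line [[ 0.508 -0.12   0.008]]
lineends [[ 0.447 -0.107  0.008]]
 [[ 0.576 -0.134  0.008]]
board [[0.444 0.019 0.018]]
 [[0.595 0.002 0.018]]
 [[ 0.562 -0.257  0.018]]
 [[ 0.405 -0.245  0.018]]
[[297.3186396354542, 0.0, 254.5874048638319], [0.0, 297.3186396354542, 187.69868270999353], [0.0, 0.0, 1.0]] [0.15886159 0.55878343 0.37389133] [[ 3.95734704e-01  9.18364535e-01  7.90960548e-04]
 [ 8.77862854e-01 -3.78534700e-01  2.93373977e-01]
 [ 2.69723662e-01 -1.15403909e-01 -9.55997429e-01]]
```

Emit:
servo_tool(targets=[[-46.6,-49.4,0,0,0,-15],[-46.6,-49.4,0,0,0,-15],[-46.6,-49.4,0,0,0,-15],[-46.6,-49.4,0,0,0,-15],[-46.6,-49.4,0,0,0,-15],[-46.6,-49.4,0,0,0,-15],[-46.6,-49.4,0,0,0,-15],[-46.6,-49.4,0,0,0,-15],[-46.6,-49.4,0,0,0,-15],[-46.6,-49.4,0,0,0,-15]], jaw=0, squeeze=20)

```text
t: 1.55
ee_pos: [0.398, 0.0583, 0.2317]
ee_rot: [0.229, 3.132, 0.0]
force: [1.5, 0.4, 1.3]
gripper_width: -0.0001
finger_force: 0.0
```

Emit:
servo_tool(targets=[[-8.6,-15.7,0,0,0,0],[-8.6,-15.7,0,0,0,0],[-8.6,-15.7,0,0,0,0],[-8.6,-15.7,0,0,0,0],[-8.6,-15.7,0,0,0,0],[-8.6,-15.7,0,0,0,0]])

```text
t: 2.15
ee_pos: [0.46, -0.1078, 0.2311]
ee_rot: [-0.231, -3.132, -0.0]
force: [-0.4, -0.2, -0.2]
gripper_width: 0.0002
finger_force: 0.0
```

```bash
python3 - <<'E'
from h import *
d=cam('wrist');cv2.imwrite('pics/w1.png',d['image'][:,:,::-1]);print(sense()['ee_pos'],sense()['force'])
print(proj(d,sense()['ee_pos']))
for n in ['thick_bar','thin_bar','board']:
    for r in silhouettes('wrist',n)[:3]:
        q=cv2.minAreaRect(np.argwhere(r['pixels'])[:,::-1].astype(np.float32));print(n,r['p'],r['extent'],r['pixels'].sum(),q)
E
```

```text
[ 0.45997291 -0.10719359  0.23131401] [ 0.0352923   0.03367414 -0.0346123 ]
[[253.20738515 243.75730263]]
thick_bar 0.86 [478.1, 70.0, 512.0, 141.5] 1398 ((495.6485290527344, 104.91993713378906), (22.284080505371094, 66.70065307617188), 9.819300651550293)
thick_bar 0.82 [398.6, 64.9, 424.3, 145.6] 2008 ((413.7167663574219, 106.45597839355469), (77.53861999511719, 27.760107040405273), 88.53119659423828)
thick_bar 0.68 [289.8, 150.0, 324.0, 233.7] 2323 ((307.5772399902344, 192.055908203125), (30.277551651000977, 82.20870971679688), 0.8951737284660339)
thin_bar 0.82 [181.6, 162.9, 206.6, 240.6] 1278 ((193.1334686279297, 200.490234375), (77.37849426269531, 18.097957611083984), 85.8150863647461)
thin_bar 0.42 [102.8, 210.4, 138.4, 235.9] 576 ((122.13206481933594, 220.46224975585938), (17.719512939453125, 37.3620719909668), 74.05460357666016)
thin_bar 0.29 [102.0, 155.8, 138.2, 192.0] 904 ((121.31756591796875, 174.34458923339844), (32.78183364868164, 32.8980827331543), 54.462318420410156)
board 0.9 [140.9, 131.4, 356.5, 247.8] 17803 ((250.49676513671875, 190.95631408691406), (110.16828918457031, 212.1294403076172), 89.37384796142578)
```

View pics/w1.png

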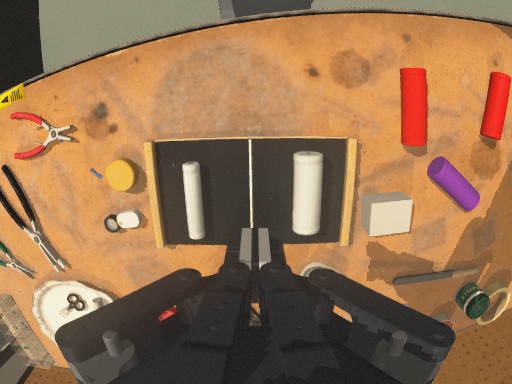

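Wrist picture: the thick bar is at about (307,192), the thin bar at (194,200), the line is column 250 in rows 140-228, and the closed fingers are at (253,244). Now a measuring helper.

```bash
cat > m.py <<'E'
from h import *
from scipy.optimize import minimize
def fitbar(d,mask,g,r=.018,L=.1):
    a=np.linspace(0,2*np.pi,40);c=np.c_[np.zeros(40),r*np.cos(a),r*np.sin(a)]
    P=np.r_[c+[L/2,0,0],c-[L/2,0,0]]
    S=4;M=cv2.resize(mask.astype(np.uint8),None,fx=S,fy=S,interpolation=cv2.INTER_NEAREST)
    def f(p):
        X=P@Ro.from_euler('z',p[2]*10).as_matrix().T+[p[0],p[1],.008+r]
        h=cv2.convexHull(((proj(d,X)+.5)*S-.5).astype(np.float32)).round().astype(int)
        I=cv2.fillConvexPoly(np.zeros_like(M),h,1);return 1-(I&M).sum()/(I|M).sum()
    s=np.array([g[0],g[1],g[2]/10]);o=minimize(f,s,method='Nelder-Mead',options=dict(initial_simplex=s+.01*np.r_[np.zeros((1,3)),np.eye(3)],xatol=1e-5,fatol=1e-5))
    return o.x*[1,1,10],1-o.fun
def fitline(d,rows,col,w=8):
    G=d['image'].astype(float).sum(2);pts=[]
    for v in rows:
        c=int(col);s=G[v,c-w:c+w+1];s=np.clip(s-np.median(s)-40,0,None)
        if s.sum()>80: pts.append((c-w+(s*np.arange(2*w+1)).sum()/s.sum(),v))
    X=onz(d,np.array(pts),.008)[:,:2];m=X.mean(0);u=np.linalg.svd(X-m)[2][0];u*=np.sign(u[0])
    return m,u,len(pts),X
def report(d,bm,bg,rows,col,name='',r=.018):
    b,iou=fitbar(d,bm,bg,r);m,u,n,X=fitline(d,rows,col);nrm=np.array([-u[1],u[0]])
    print(name,'bar',b.round(4),'deg',np.degrees(b[2]).round(2),'iou',round(iou,3),'line',m.round(4),'deg',np.degrees(np.arctan2(u[1],u[0])).round(2),n,
      'along',((b[:2]-m)@u).round(4),'off',((b[:2]-m)@nrm).round(4),'ends',X[[0,-1]].round(4).tolist())
E
python3 - <<'E'
from m import *
d=cam('wrist')
def pick(n,u,v): return max([x for x in silhouettes('wrist',n)],key=lambda x:x['pixels'][v,u])
report(d,pick('thick_bar',307,192)['pixels'],[.5,-.05,-.15],range(142,224),250,'w')
report(d,pick('thin_bar',193,200)['pixels'],[.5,-.19,-.15],range(142,224),250,'thin',.011)
d=cam('scene')
r=pick('thick_bar',298,231); print(r['extent'])
G=d['image'].astype(float);m=((G.min(2)>120)).astype(np.uint8)
n,l=cv2.connectedComponents(m);M=l==l[231,298];print(M.sum())
b,i=fitbar(d,M,[.5,-.05,-.15]);print('scene thick',b,i)
E
```

```text
w bar [ 0.5072 -0.0468 -0.1376] deg -7.89 iou 0.947 line [ 0.4898 -0.1161] deg -7.54 82 along 0.0081 off 0.071 ends [[0.4372, -0.1091], [0.5453, -0.1233]]
thin bar [ 0.4997 -0.1914 -0.1285] deg -7.36 iou 0.917 line [ 0.4898 -0.1161] deg -7.54 82 along 0.0197 off -0.0733 ends [[0.4372, -0.1091], [0.5453, -0.1233]]
[292.0, 148.1, 323.9, 235.9]
433
scene thick [ 0.50903794 -0.04829252 -0.13606013] 0.7613761266212354
```

Emit:
servo_tool(targets=[[-3.8,7.3,8,0,0,-0.7],[-3.8,7.3,8,0,0,-0.7],[-3.8,7.3,12,0,0,-0.7],[-3.8,7.3,16,0,0,-0.7],[-3.8,7.3,18,0,0,-0.7],[-3.8,7.3,18,0,0,-0.7],[-3.8,7.3,18,0,0,-0.7]])

```text
t: 3.3
ee_pos: [0.5087, -0.0409, 0.0522]
ee_rot: [0.21, 3.134, -0.0]
force: [0.2, -0.5, 0.6]
gripper_width: -0.0002
finger_force: 0.0
```

Emit:
servo_tool(targets=[[0,0,0.5,0,0,0],[0,0,0.7,0,0,0],[0,0,0.8,0,0,0],[0,0,0.85,0,0,0],[0,0,0.85,0,0,0],[0,0,0.85,0,0,0]])

```text
t: 3.9
ee_pos: [0.5087, -0.041, 0.0436]
ee_rot: [0.21, 3.134, -0.0]
force: [-1.9, 0.7, 7.0]
gripper_width: -0.0
finger_force: 3.7
```

Emit:
servo_tool(targets=[[0,-0.2,0.03,0,0,0],[0,-0.5,0.03,0,0,0],[0,-0.9,0.03,0,0,0],[0,-1.3,0.03,0,0,0],[0,-1.7,0.03,0,0,0],[0,-2.1,0.03,0,0,0],[0,-2.4,0.03,0,0,0],[0,-2.6,0.03,0,0,0],[0,-2.6,0.03,0,0,0],[0,-2.6,-0.8,0,0,0]])

```text
t: 4.9
ee_pos: [0.5047, -0.0667, 0.0509]
ee_rot: [-0.21, -3.134, 0.0]
force: [-1.4, -0.2, -0.2]
gripper_width: -0.0004
finger_force: 0.0
```

Emit:
servo_tool(targets=[[0,0,-4,0,0,0],[0,4,-4,0,0,0],[0,4,-4,0,0,0]])

```text
t: 5.2
ee_pos: [0.511, -0.0245, 0.0924]
ee_rot: [0.208, 3.132, 0.001]
force: [0.3, -0.8, -0.9]
gripper_width: -0.0001
finger_force: 0.0
```

```bash
cat > look.py <<'E'
from m import *
import sys
s=sense();print(s['t'],s['ee_pos'].round(4),s['ee_rot'].round(3),s['force'].round(1))
g=[float(a) for a in sys.argv[1:3]]
d=cam('wrist');cv2.imwrite(f"pics/w{s['t']:.1f}.png",d['image'][:,:,::-1])
u,v=proj(d,[[*g,.044]])[0]
rs=silhouettes('wrist','thick_bar')
best=min(rs,key=lambda x:np.hypot(*(np.array(x['extent']).reshape(2,2).mean(0)-(u,v))))
print('expect',(round(u),round(v)),best['p'],best['extent'])
b,i=fitbar(d,best['pixels'],[*g,-.135])
c=np.array([.507,-.1183]);un=np.array([np.cos(.1316),-np.sin(.1316)]);n=np.array([-un[1],un[0]])
print('bar',b[:2].round(4),'deg',np.degrees(b[2]).round(2),'iou',round(i,3),'off',((b[:2]-c)@n).round(4),'along',((b[:2]-c)@un).round(4))
w=np.array([-.991,.134]),np.array([.134,.991]);dd=b[:2]-s['ee_pos'][:2]
print('tool->bar cm',(dd@w[0]*100).round(2),(dd@w[1]*100).round(2))
E
python3 look.py .505 -.06
```

```text
5.2 [ 0.511  -0.0245  0.0924] [2.080e-01 3.132e+00 1.000e-03] [ 0.3 -0.8 -0.9]
expect (201, 209) 0.69 [176.6, 131.6, 230.5, 271.8]
bar [ 0.5054 -0.0609] deg -7.08 iou 0.951 off 0.0567 along -0.0091
tool->bar cm 0.07 -3.68
```

Emit:
servo_tool(targets=[[0.05,-3,3,0,0,0],[0.05,-3,4.2,0,0,0],[0.05,-3,4.7,0,0,0],[0.05,-3,4.9,0,0,0],[0.05,-3,4.92,0,0,0],[0.05,-3.2,4.92,0,0,0]])

```text
t: 5.9
ee_pos: [0.5051, -0.0585, 0.0435]
ee_rot: [-0.21, -3.134, 0.0]
force: [-18.1, 3.8, 32.8]
gripper_width: 0.0
finger_force: 16.8
```

Emit:
servo_tool(targets=[[0,-0.3,0,0,0,0],[0,-0.7,0,0,0,0],[0,-1.1,0,0,0,0],[0,-1.5,0,0,0,0],[0,-1.9,0,0,0,0],[0,-2.3,0,0,0,0],[0,-2.6,0,0,0,0],[0,-2.6,0,0,0,0]])

```text
t: 6.7
ee_pos: [0.5024, -0.085, 0.0431]
ee_rot: [0.211, 3.133, -0.001]
force: [-5.5, -1.2, 16.4]
gripper_width: 0.0001
finger_force: 8.6
```

Emit:
servo_tool(targets=[[0,0,-0.5,0,0,0],[0,0,-0.8,0,0,0],[0,1.4,-0.8,0,0,0],[0,1.4,-0.8,0,0,0],[0,1.4,-0.2,0,0,0],[0,1.4,0,0,0,0],[0,1.4,0,0,0,0]])

```text
t: 7.4
ee_pos: [0.5044, -0.0707, 0.0434]
ee_rot: [0.209, 3.133, -0.001]
force: [-11.5, 3.2, 38.5]
gripper_width: -0.0003
finger_force: 19.0
```

Emit:
servo_tool(targets=[[0,-0.2,0,0,0,0],[0,-0.5,0,0,0,0],[0,-0.9,0,0,0,0],[0,-1.3,0,0,0,0],[0,-1.7,0,0,0,0],[0,-2.1,0,0,0,0],[0,-2.5,0,0,0,0],[0,-2.8,0,0,0,0],[0,-2.8,0,0,0,0]])

```text
t: 8.3
ee_pos: [0.5009, -0.0993, 0.0429]
ee_rot: [0.21, 3.132, -0.002]
force: [-6.2, -3.6, 26.1]
gripper_width: 0.0001
finger_force: 13.1
```

Emit:
servo_tool(targets=[[0,0,-1,0,0,0],[0,0,-4,0,0,0],[0,4.5,-4.9,0,0,0],[0,4.5,-4.9,0,0,0],[0,4.5,-4.9,0,0,0]])

```text
t: 8.8
ee_pos: [0.5061, -0.053, 0.0904]
ee_rot: [-0.207, -3.135, 0.0]
force: [0.0, -0.7, -0.3]
gripper_width: 0.0001
finger_force: 0.0
```

```bash
python3 look.py .502 -.089
```

```text
8.8 [ 0.5061 -0.053   0.0904] [-0.207 -3.135  0.   ] [ 0.  -0.7 -0.3]
expect (200, 213) 0.83 [176.1, 135.7, 230.2, 270.2]
bar [ 0.5021 -0.0884] deg -7.55 iou 0.943 off 0.029 along -0.0088
tool->bar cm -0.08 -3.56
```

Emit:
servo_tool(targets=[[-0.05,-2.9,3,0,0,0],[-0.05,-2.9,4.2,0,0,0],[-0.05,-2.9,4.6,0,0,0],[-0.05,-2.9,4.7,0,0,0],[-0.05,-2.9,4.7,0,0,0]])

```text
t: 9.4
ee_pos: [0.5024, -0.0826, 0.0439]
ee_rot: [-0.211, -3.134, -0.0]
force: [-3.4, 0.1, 4.4]
gripper_width: -0.0002
finger_force: 2.4
```

Emit:
servo_tool(targets=[[0,-0.2,0,0,0,0],[0,-0.5,0,0,0,0],[0,-0.9,0,0,0,0],[0,-1.3,0,0,0,0],[0,-1.7,0,0,0,0],[0,-2.1,0,0,0,0],[0,-2.5,0,0,0,0],[0,-2.8,0,0,0,0],[0,-2.8,0,0,0,0]])

```text
t: 10.3
ee_pos: [0.499, -0.1106, 0.0437]
ee_rot: [-0.211, -3.134, 0.0]
force: [-3.1, 0.4, 4.7]
gripper_width: -0.0
finger_force: 2.4
```

Emit:
servo_tool(targets=[[0,0,-1,0,0,0],[0,0,-4,0,0,0],[0,4.5,-4.7,0,0,0],[0,4.5,-4.7,0,0,0],[0,4.5,-4.7,0,0,0]])

```text
t: 10.8
ee_pos: [0.5053, -0.0649, 0.0913]
ee_rot: [0.207, 3.134, -0.0]
force: [0.7, -0.1, -0.8]
gripper_width: 0.0001
finger_force: 0.0
```

```bash
python3 look.py .500 -.103
```

```text
10.8 [ 0.5053 -0.0649  0.0913] [ 0.207  3.134 -0.   ] [ 0.7 -0.1 -0.8]
expect (197, 211) 0.84 [176.2, 134.3, 227.4, 274.2]
bar [ 0.5015 -0.1015] deg -7.39 iou 0.95 off 0.0159 along -0.0076
tool->bar cm -0.12 -3.68
```

Emit:
servo_tool(targets=[[5,-4.5,-10,0,0,0],[5,-4.5,-10,0,0,0],[5,-4.5,-10,0,0,0],[5,-4.5,-10,0,0,0],[5,-4.5,-10,0,0,0]])

```text
t: 11.4
ee_pos: [0.4494, -0.104, 0.1901]
ee_rot: [-0.212, -3.134, -0.0]
force: [1.0, 0.3, 0.4]
gripper_width: 0.0004
finger_force: 0.0
```

```bash
cat > look2.py <<'E'
from m import *
import sys
def run(g):
    s=sense();d=cam('wrist');u,v=proj(d,[[*g,.026]])[0]
    rs=silhouettes('wrist','thick_bar')
    best=min(rs,key=lambda x:np.hypot(*(np.array(x['extent']).reshape(2,2).mean(0)-(u,v))))
    b,i=fitbar(d,best['pixels'],[*g,-.135])
    # line: bright pixels on rubber within 6 mm of the expected line, off the bar
    un=np.array([np.cos(.1316),-np.sin(.1316)]);n=np.array([-un[1],un[0]]);c=np.array([.507,-.1183])
    G=d['image'].astype(float).sum(2);vv,uu=np.mgrid[0:384,0:512];uv=np.c_[uu.ravel(),vv.ravel()]
    X=onz(d,uv,.008)[:,:2];al=(X-c)@un;of=(X-c)@n
    bm=cv2.dilate(best['pixels'].astype(np.uint8),np.ones((9,9))).ravel()>0
    k=(abs(of)<.006)&(abs(al)<.070)&~bm
    g_=np.where(k,np.clip(G.ravel()-200,0,None),0)
    print('tcp',s['ee_pos'].round(4),'iou',round(i,3),best['extent'],'bar',b[:2].round(4),'yaw',np.degrees(b[2]).round(2),'off',((b[:2]-c)@n).round(4),'along',((b[:2]-c)@un).round(4))
    for lo in np.arange(-.07,.07,.01):
        q=(al>=lo)&(al<lo+.01)&(g_>0)
        if q.sum()>5: print('line al %.3f off %.4f n%d'%(lo,(of[q]*g_[q]).sum()/g_[q].sum(),q.sum()))
    cv2.imwrite(f"pics/l{s['t']:.2f}.png",cv2.resize(d['image'][100:290,150:350,::-1],None,fx=3,fy=3));print(f"pics/l{s['t']:.2f}.png",proj(d,[[*c,.008]]))
run([float(a) for a in sys.argv[1:3]])
E
python3 look2.py .5015 -.1015; ls pics
```

```text
tcp [ 0.4494 -0.104   0.1901] iou 0.652 [245.7, 168.0, 279.6, 235.3] bar [ 0.5006 -0.1002] yaw -7.05 off 0.0171 along -0.0088
line al -0.070 off -0.0001 n58
line al 0.010 off -0.0033 n11
line al 0.020 off -0.0008 n57
line al 0.030 off -0.0011 n56
line al 0.040 off -0.0013 n56
line al 0.050 off -0.0014 n56
line al 0.060 off -0.0002 n48
pics/l11.40.png [[247.79704747 215.8362826 ]]
l11.40.png
scene0.png
side0.png
w1.png
w10.8.png
w5.2.png
w8.8.png
```

View pics/l11.40.png

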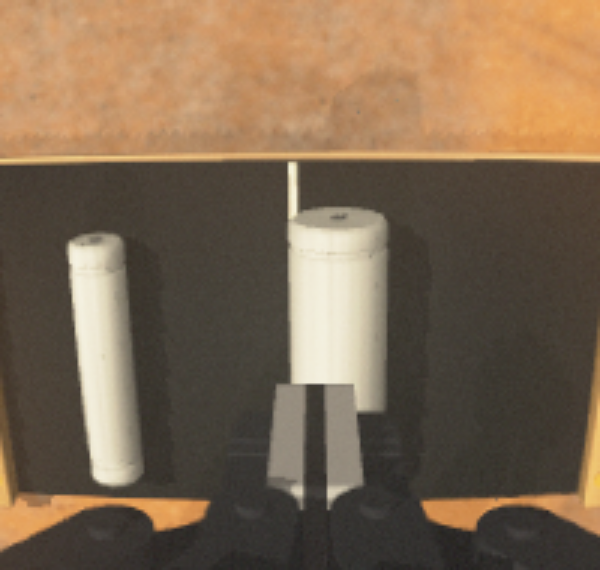

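Emit:
servo_tool(targets=[[-5.05,1.5,6,0,0,0],[-5.05,1.5,9,0,0,0],[-5.05,1.5,13,0,0,0],[-5.05,1.5,14.4,0,0,0],[-5.05,1.5,14.75,0,0,0],[-5.05,1.5,14.8,0,0,0],[-5.05,1.5,14.8,0,0,0]])

```text
t: 12.2
ee_pos: [0.5012, -0.0952, 0.0435]
ee_rot: [-0.209, -3.133, -0.0]
force: [-7.0, 2.7, 11.0]
gripper_width: -0.0
finger_force: 5.8
```

Emit:
servo_tool(targets=[[0,-0.2,0,0,0,0],[0,-0.5,0,0,0,0],[0,-0.9,0,0,0,0],[0,-1.3,0,0,0,0],[0,-1.7,0,0,0,0],[0,-2.1,0,0,0,0],[0,-2.5,0,0,0,0],[0,-2.8,0,0,0,0],[0,-2.8,0,0,0,0]])

```text
t: 13.1
ee_pos: [0.4976, -0.1235, 0.0437]
ee_rot: [-0.21, -3.134, 0.001]
force: [-7.5, 0.7, 13.6]
gripper_width: 0.0002
finger_force: 6.5
```

Emit:
servo_tool(targets=[[0,0,-1,0,0,0],[0,0,-4,0,0,0],[0,4.5,-8,0,0,0],[5,6,-13,0,0,0],[5,6,-14,0,0,0],[5,6,-14,0,0,0],[5,6,-14,0,0,0]])

```text
t: 13.8
ee_pos: [0.4564, -0.0568, 0.1839]
ee_rot: [0.209, 3.133, -0.001]
force: [1.2, 0.7, -0.9]
gripper_width: 0.0001
finger_force: 0.0
```

```bash
python3 look2.py .4995 -.115
```

```text
tcp [ 0.4564 -0.0568  0.1839] iou 0.956 [188.5, 168.8, 222.7, 266.1] bar [ 0.5014 -0.1163] yaw -7.12 off 0.0012 along -0.0058
line al -0.070 off -0.0002 n40
pics/l13.80.png [[206.92644418 216.74939597]]
```

Emit:
servo_tool(targets=[[7,-6,-5,0,0,0],[7,-6,-5,0,0,0],[7,-6,-5,0,0,0],[7,-6,-5,0,0,0],[7,-6,-5,0,0,0]])

```text
t: 14.4
ee_pos: [0.3792, -0.107, 0.2316]
ee_rot: [-0.211, -3.133, -0.001]
force: [-0.6, -0.9, -0.4]
gripper_width: -0.0001
finger_force: 0.0
```

```bash
sed -i 's/\[100:290,150:350/[60:260,150:350/' look2.py; python3 look2.py .5014 -.1163
```

```text
tcp [ 0.3792 -0.107   0.2316] iou 0.192 [245.9, 213.1, 272.0, 235.0] bar [ 0.5014 -0.1163] yaw -7.82 off 0.0012 along -0.0059
line al -0.070 off 0.0000 n24
line al -0.030 off 0.0030 n24
line al -0.020 off 0.0032 n24
line al -0.010 off 0.0033 n26
line al 0.000 off 0.0036 n18
line al 0.010 off 0.0036 n18
line al 0.020 off 0.0034 n16
pics/l14.40.png [[257.48356502 250.24397155]]
```

Emit:
servo_tool(targets=[[-15,-1,0,0,0,0],[-15,-1,0,0,0,0],[-15,-1,0,0,0,0],[-15,-1,0,0,0,0],[-15,-1,0,0,0,0],[-15,-1,0,0,0,0]])

```text
t: 15.1
ee_pos: [0.5258, -0.1364, 0.2322]
ee_rot: [-0.209, -3.134, -0.0]
force: [0.7, -0.1, 0.3]
gripper_width: 0.0002
finger_force: 0.0
```

```bash
python3 look2.py .5014 -.1163
```

```text
tcp [ 0.5258 -0.1364  0.2322] iou 0.944 [251.5, 97.6, 282.7, 185.8] bar [ 0.5017 -0.1161] yaw -7.5 off 0.0015 along -0.0055
line al -0.070 off -0.0001 n32
line al 0.060 off -0.0001 n34
pics/l15.10.png [[265.71930312 143.10819566]]
```

View pics/l15.10.png

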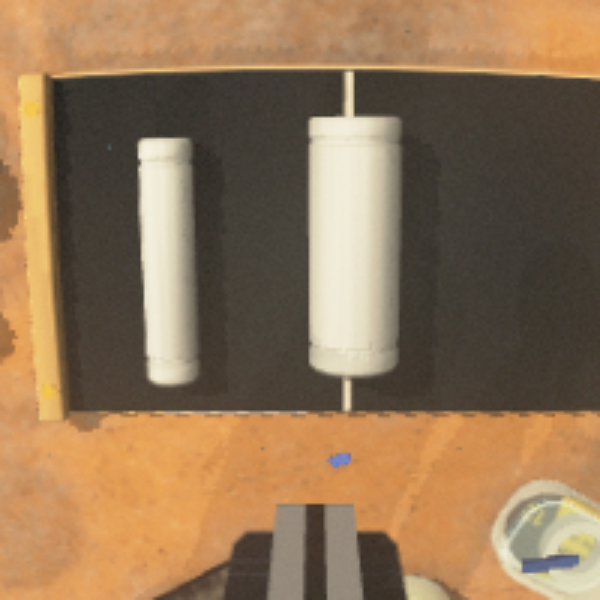

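The bar reads about 1.5 mm right of the line (line at column 349/347, bar centre at 355/353 less perspective) and parallel to it. One small stroke is left.

Emit:
servo_tool(targets=[[2.7,1.85,5,0,0,0],[2.7,1.85,10,0,0,0],[2.7,1.85,15,0,0,0],[2.7,1.85,17.5,0,0,0],[2.7,1.85,18.5,0,0,0],[2.7,1.85,18.8,0,0,0],[2.7,1.85,18.87,0,0,0],[2.7,1.85,18.87,0,0,0]])

```text
t: 16.0
ee_pos: [0.5028, -0.1155, 0.0458]
ee_rot: [0.21, 3.132, -0.001]
force: [-0.2, 0.3, -0.2]
gripper_width: -0.0001
finger_force: 0.0
```

Emit:
servo_tool(targets=[[0,-0.06,0,0,0,0],[0,-0.15,0,0,0,0],[0,-0.24,0,0,0,0],[0,-0.33,0,0,0,0],[0,-0.33,0,0,0,0],[0,-0.33,0,0,0,0]])

```text
t: 16.6
ee_pos: [0.5015, -0.1185, 0.044]
ee_rot: [0.21, 3.135, -0.0]
force: [-0.8, -0.6, 0.8]
gripper_width: -0.0001
finger_force: 0.8
```

Emit:
servo_tool(targets=[[0,0,-1,0,0,0],[0,0,-5,0,0,0],[0,0,-10,0,0,0],[-2.7,0,-15,0,0,0],[-2.7,0,-18.9,0,0,0],[-2.7,0,-18.9,0,0,0],[-2.7,0,-18.9,0,0,0]])

```text
t: 17.3
ee_pos: [0.5284, -0.122, 0.2342]
ee_rot: [0.21, 3.133, -0.001]
force: [-0.2, 0.8, -0.4]
gripper_width: 0.0001
finger_force: 0.0
```

```bash
python3 look2.py .5014 -.1176
```

```text
tcp [ 0.5284 -0.122   0.2342] iou 0.946 [238.1, 97.4, 272.2, 184.5] bar [ 0.5021 -0.1162] yaw -7.32 off 0.0015 along -0.0052
line al -0.070 off -0.0002 n24
line al 0.060 off -0.0000 n38
pics/l17.30.png [[254.0644414  141.80757384]]
```

Emit:
servo_tool(targets=[[2.7,0.35,5,0,0,0],[2.7,0.35,10,0,0,0],[2.7,0.35,15,0,0,0],[2.7,0.35,17.5,0,0,0],[2.7,0.35,18.5,0,0,0],[2.7,0.35,18.9,0,0,0],[2.7,0.35,19.02,0,0,0],[2.7,0.35,19.06,0,0,0],[2.7,0.35,19.06,0,0,0],[2.7,0.35,19.06,0,0,0]])

```text
t: 18.4
ee_pos: [0.5021, -0.1151, 0.0439]
ee_rot: [0.21, 3.134, -0.001]
force: [-5.4, 1.6, 8.4]
gripper_width: -0.0
finger_force: 4.4
```

Emit:
servo_tool(targets=[[0,-0.06,0,0,0,0],[0,-0.15,0,0,0,0],[0,-0.24,0,0,0,0],[0,-0.33,0,0,0,0],[0,-0.33,0,0,0,0],[0,-0.33,0,0,0,0]])

```text
t: 19.0
ee_pos: [0.5017, -0.1185, 0.0439]
ee_rot: [0.21, 3.134, -0.001]
force: [-4.8, 1.4, 8.6]
gripper_width: 0.0002
finger_force: 4.4
```

Emit:
servo_tool(targets=[[0,0,-1,0,0,0],[0,0,-5,0,0,0],[0,0,-10,0,0,0],[-2.7,0,-15,0,0,0],[-2.7,0,-18.9,0,0,0],[-2.7,0,-18.9,0,0,0],[-2.7,0,-18.9,0,0,0]])

```text
t: 19.7
ee_pos: [0.5285, -0.1218, 0.2332]
ee_rot: [0.21, 3.132, -0.001]
force: [-0.1, -0.2, -0.4]
gripper_width: 0.0002
finger_force: 0.0
```

```bash
python3 look2.py .5014 -.1176
```

```text
tcp [ 0.5285 -0.1218  0.2332] iou 0.951 [236.7, 97.3, 270.2, 186.5] bar [ 0.5033 -0.1183] yaw -6.86 off -0.0005 along -0.0036
line al -0.070 off -0.0002 n33
line al 0.060 off -0.0001 n36
pics/l19.70.png [[253.95609088 141.71808811]]
```

View pics/l19.70.png

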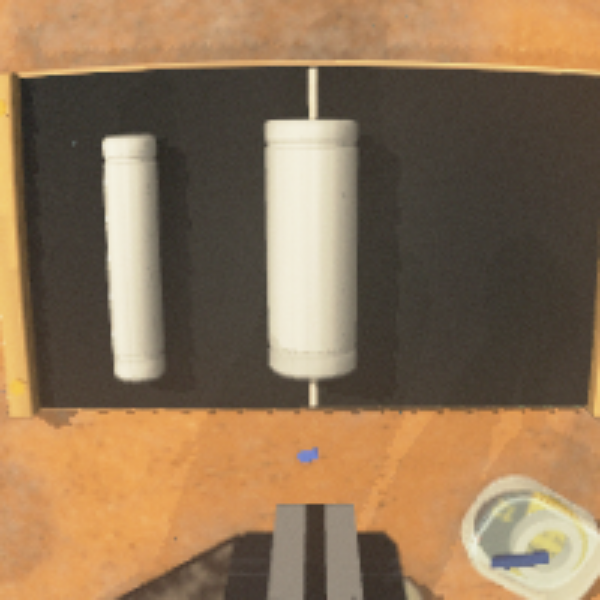

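The line (column 313) runs under the bar's centre (about 311–312), parallel to it within about 0.7°, and shows past both ends. The thin bar reads the same as before.

```bash
python3 -c "
from workcell import *
print(hand_in())"
```

```text
the job is handed in; nothing more can be done
None
```

The thick bar was rolled onto the line by pushing on its top: it lies within about 0.5 mm of centre and 0.7° of parallel by my last measurement, with the line showing past both ends, and the job is handed in at about 20 s.

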